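# Turn the leaf tags so that only the full boxes show the disc

## Task

Each storage box has a hinged leaf tag straight in front of it on the sloping board, which turns over like a page: turned to your left it shows a solid disc (full), turned to your right an open ring (not full). Look into the boxes and put the wrong tags right: gently push them over with a fingertip so that every box that is packed full shows the disc and every other box shows the ring. Push only: do not pick anything up, and do not move the boxes or the things lying about.

Things in the scene. Friction and masses are not known exactly. Their poses are not given: they have to be found in the camera images.
- tag_rail: low aluminium rail of the tag board, 460 mm along y, 12 mm high, fixed; four equal grey tag holders stand on it side by side, 112 mm apart, in shuffled order. Origin: centre of its underside, on the worktop; x away from the robot towards the boxes, y along the rail to the robot's left
- holder_1: tag holder, grey, fixed, carries tag_1. Origin: 12 mm above the worktop, on the rail; axes as the rail's, z up. Its steel hinge pin (6 mm thick, 111 mm long) starts 6 mm above the origin and leans away from the robot by 25 deg, along (sin25, 0, cos25). The panel behind the pin, 108 mm wide, ends 55 mm up the slope
- holder_2: tag holder like holder_1, carries tag_2. Origin: 12 mm above the worktop, on the rail; axes as the rail's, z up. Its steel hinge pin (6 mm thick, 111 mm long) starts 6 mm above the origin and leans away from the robot by 25 deg, along (sin25, 0, cos25). The panel behind the pin, 108 mm wide, ends 55 mm up the slope
- holder_3: tag holder like holder_1, carries tag_3. Origin: 12 mm above the worktop, on the rail; axes as the rail's, z up. Its steel hinge pin (6 mm thick, 111 mm long) starts 6 mm above the origin and leans away from the robot by 25 deg, along (sin25, 0, cos25). The panel behind the pin, 108 mm wide, ends 55 mm up the slope
- holder_4: tag holder like holder_1, carries tag_4. Origin: 12 mm above the worktop, on the rail; axes as the rail's, z up. Its steel hinge pin (6 mm thick, 111 mm long) starts 6 mm above the origin and leans away from the robot by 25 deg, along (sin25, 0, cos25). The panel behind the pin, 108 mm wide, ends 55 mm up the slope
- tag_1 (a joint): leaf tag on holder_1's pin (rad). 0: the leaf points at the robot; +1.396 (stop): turned to the robot's left, shows a solid black disc; -1.396 (stop): turned right, shows an open ring. White leaf 4 mm thick, 4 to 51 mm out from the pin's axis, 45 to 105 mm up along it; at q it points along (-cos25 cos q, sin q, sin25 cos q) in the holder's axes
- tag_2 (a joint): leaf tag on holder_2's pin (rad). 0: the leaf points at the robot; +1.396 (stop): turned to the robot's left, shows a solid black disc; -1.396 (stop): turned right, shows an open ring. White leaf 4 mm thick, 4 to 51 mm out from the pin's axis, 45 to 105 mm up along it. Nothing stands behind its upper half, so a finger can come down there
- tag_3 (a joint): leaf tag on holder_3's pin (rad). 0: the leaf points at the robot; +1.396 (stop): turned to the robot's left, shows a solid black disc; -1.396 (stop): turned right, shows an open ring. White leaf 4 mm thick, 4 to 51 mm out from the pin's axis, 45 to 105 mm up along it. 45 g, turns easily; its weight holds it on either stop; pushed 0.3 past the middle it falls over by itself
- tag_4 (a joint): leaf tag on holder_4's pin (rad). 0: the leaf points at the robot; +1.396 (stop): turned to the robot's left, shows a solid black disc; -1.396 (stop): turned right, shows an open ring. White leaf 4 mm thick, 4 to 51 mm out from the pin's axis, 45 to 105 mm up along it. Neighbouring leaves never meet
- box_1: loose navy open-topped storage box, 93 mm wide, 137 mm deep, 74 mm high, with dark windows; FULL: packed end to end with one row of dark modules standing on edge, about 15 mm below the rim. It stands about 160 mm behind holder_1, so tag_1 is its tag (every tag belongs to the box straight behind it). Origin: centre of its underside; its y axis is its long side
- box_2: loose navy open-topped storage box, 93 mm wide, 137 mm deep, 74 mm high, with dark windows; FULL: packed end to end with one row of dark modules standing on edge, about 15 mm below the rim. It stands about 160 mm behind holder_2, so tag_2 is its tag (every tag belongs to the box straight behind it). Origin: centre of its underside; its y axis is its long side
- box_3: loose navy open-topped storage box, 93 mm wide, 137 mm deep, 74 mm high, with dark windows; NOT full: empty. It stands about 160 mm behind holder_3, so tag_3 is its tag (every tag belongs to the box straight behind it). Origin: centre of its underside; its y axis is its long side
- box_4: loose navy open-topped storage box, 93 mm wide, 137 mm deep, 74 mm high, with dark windows; NOT full: only two modules lie on its floor. It stands about 160 mm behind holder_4, so tag_4 is its tag (every tag belongs to the box straight behind it). Origin: centre of its underside; its y axis is its long side
- scanner: bystander: dark hand-held scanner lying on its side left of the board, about 113 x 102 x 36 mm; origin: centre of its underside
- tape_roll: bystander: small black tape roll lying flat left of the board, 64 mm across, 19 mm high; origin: centre of its underside
- spare_module: bystander: a dark moulded module lying on the worktop beside the left end of the board, 22 x 66 x 8 mm; origin: centre of its underside, y its long side

How it is judged:
At the end, for the whole second after the job is handed in: the tags of the two full boxes lie turned to the left and those of the other two boxes turned to the right, each within about 11 degrees of its stop and at rest (under 0.1 rad/s) (value of joint each of tag_1, tag_2 above 1.2 rad and value of joint each of tag_3, tag_4 below -1.2 rad and velocity of joint tag_1 between -0.1 and 0.1 rad/s and velocity of joint tag_2 between -0.1 and 0.1 rad/s and velocity of joint tag_3 between -0.1 and 0.1 rad/s and velocity of joint tag_4 between -0.1 and 0.1 rad/s); the robot touches nothing.
It fails at once if a storage box is shifted, lifted or carried (more than 15 mm) (distance of any of box_1, box_2, box_3, box_4 from where it was at the start of the episode above 0.015 m).
It fails at once if the scanner, the tape roll or the spare module is shifted or picked up (more than 15 mm) (distance of any of scanner, tape_roll, spare_module from where it was at the start of the episode above 0.015 m).
It fails at once if a box is tipped by more than 15 degrees (angle between any of box_1, box_2, box_3, box_4's own z axis and vertical above 0.26 rad).
It fails at once if a tag is forced: more than 20 N between the robot's fingers and a leaf or its holder (contact force between the fingers and holder_1 above 20 N or contact force between the fingers and holder_2 above 20 N or contact force between the fingers and holder_3 above 20 N or contact force between the fingers and holder_4 above 20 N).
It also fails if it takes over 42 s, if anything falls off the work surface, if the arm or the gripper's body presses on something with over 40 N, if the wrist force passes 120 N, or if a joint passes its speed limit or range.

## Robot

A 6-joint arm with a two-finger parallel gripper is mounted at the origin on a cart in front of the work surface, level with it; the furniture and walls round the work are solid. World frame = base frame: x ahead of the robot, y to its left, z up, the work surface at z = 0. Lengths are in m, angles in rad, forces in N, time in s.
With the tool pointing down it reaches from about 0.35 to 0.775 m from the base axis. Payload 7.3 kg.
Tool frame: the origin (TCP) lies midway between the tips of the shut fingers; the grasp point (between the pads) lies 19 mm behind it; z points along the fingers, y is the direction in which the jaws open and shut (so a half turn about z gives the same grasp; the last joint's range is limited). The gripper opens to 92 mm and grips with 3 to 60 N. Pads are 19 mm wide; open, the fingers measure 130 mm over their backs; the gripper's body (75 mm by 190 mm) begins 47 mm behind the grasp point.
Start: joints at [0.971, 0.342, 1.524, -0, 1.275, -0.146], TCP at [0.23, 0.472, 0.227] pointing down, gripper open.
Joint ranges: [-2.53, 2.53], [-0.77, 2.02], [0.04, 2.7], [-1, 4.14], [0.28, 2.66], [-3.11, 3.11]. Speed limits (rad/s): [2.57, 2.57, 3.14, 3.14, 3.14, 3.14].

## Interface

Orientations are given as [roll, pitch, yaw] about the fixed x, y, z axes, in that order (R = Rz(yaw) Ry(pitch) Rx(roll)).
In Python, from cell import status, eyes, job gives the robot as it stands.
- The arm moves only by the tool jog_arm, never from a script. Its argument "series" is a list of rows, each a list of 3 entries, a list of its own where there are three numbers: the gripper command: -1 is shut, 1 is fully open, values between are in proportion, then the shift along the tool's x, y, z in m, then the turn, a rotation vector about the tool's x, y, z in rad. In form: [[grip, [x, y, z], [ax, ay, az]], ...]. A call has 1 to 12 rows; each row is the pose to reach, as a shift and turn from the pose commanded when the call began, along the tool's axes at that moment; what a row does not reach only later rows make up. A row lasts 1/12 s, in which the tool goes at most 41.7 mm and 7.16 degrees, less where a joint would pass 70% of its speed; a pose out of reach is approached as far as the arm can. A call with a gripper value outside its range is refused whole. The fingers move at their own pace and stop on an object; "squeeze" is the grip in N (left out, the last holds). Time passes only in rows, so rows that repeat a pose let the fingers close. It gives the time, the measured TCP pose, the force and the opening at its end, in the units of the state.
- status.observe(): the state, without advancing time (a new reading comes with each control period).
- eyes.read_camera(name): name is "scene" or "top"; returns a dict with "img" (420x560x3 uint8, red, green, blue), "range_z" (420x560 float32, m along the optical axis (not along the pixel's ray), 0 where there is no reading), "camera_matrix" (3x3 intrinsics, pixels), "k1" (the pictures are not rectified: a ray, as slopes to the right and down, at radius r is drawn at 1 + k1 r^2 times it, then the intrinsics apply), "T" (4x4, takes a point from camera to world coordinates). Camera axes: x right, y down, z forward; pixel columns grow to the right and rows downward; lengths in m; the calibration is good to about 2 mm. A picture is of the moment at which its call begins.
- job.hand_in(): hands the job in, once; it reports no verdict.
The state is a dict: "time": time; "qpos": joint angles; "qvel": joint speeds; "joint_efforts": joint torques, N m; "tool_pos": TCP position; "tool_rot": TCP orientation; "contact_force": force on the tool from outside, world axes, zero at the start; "torque": the same for the moment, N m; "opening": finger opening in m.
Only numpy, scipy, OpenCV 4.12 (cv2) and the standard library are available. Lean on these libraries where they do the work, as an engineer would, in place of code of your own. Each camera call takes 0.05 s, during which the arm holds its last target.

## Working session

There is one attempt and no reset: what is moved stays moved. The work goes in short steps, Python scripts to look and compute and a tool call to move; the robot and the scene stay as the last step left them, time stands still between calls to the robot, and variables do not carry over. Pictures are saved under pics/ and viewed, and the job is handed in when it is done.

Besides the shell and the picture viewer there is one more tool, called after "Call:" by a JSON object that holds its "api" and its "payload", one argument or row to a line. jog_arm: Moves the arm, as the interface text tells. Its arguments: {"type":"object","properties":{"series":{"type":"array","items":{"type":"array"}},"squeeze":{"type":"number"}},"required":["series"]}

```bash
mkdir -p pics; python3 - <<'E'
from cell import status, eyes
import cv2,numpy as np
print(status.observe())
for n in("scene","top"):
    c=eyes.read_camera(n); cv2.imwrite(f"pics/{n}0.png",c["img"][:,:,::-1]); print(n,c["camera_matrix"],c["k1"],c["T"].round(4))
    np.savez(f"{n}0.npz",**c)
E
```

```text
{'time': 0.0, 'qpos': array([ 9.71027543e-01,  3.42672744e-01,  1.52503912e+00, -2.37175813e-05,
        1.27539711e+00, -1.46000732e-01]), 'qvel': array([ 0.00087801,  0.00096444,  0.00029541,  0.00036958, -0.00150674,
        0.00141265]), 'joint_efforts': array([ 6.20807623e-04, -4.31233978e+01, -2.44224447e+01,  7.19093322e-02,
        5.58792707e-02, -1.26956065e-04]), 'tool_pos': array([0.22988462, 0.47152801, 0.22606319]), 'tool_rot': array([-3.14008917e+00, -1.98159524e-04,  2.68783137e+00]), 'contact_force': array([-0.25257753,  0.13845923,  0.32912314]), 'torque': array([-0.03116827, -0.03563479,  0.00482583]), 'opening': 0.09189333274969708}
scene [[450.61936876   0.         278.60157371]
 [  0.         450.61936876 202.47895826]
 [  0.           0.           1.        ]] -0.021191857698517655 [[ 0.8697 -0.1916  0.4548 -0.0237]
 [-0.493  -0.38    0.7827 -0.9308]
 [ 0.0229 -0.9049 -0.425   0.5799]
 [ 0.      0.      0.      1.    ]]
top [[427.61227437   0.         285.87763795]
 [  0.         427.61227437 210.91274843]
 [  0.           0.           1.        ]] 0.03439986041060183 [[-0.0249 -0.9909  0.1324  0.4004]
 [-0.9996  0.0266  0.0114  0.028 ]
 [-0.0148 -0.1321 -0.9911  1.1042]
 [ 0.      0.      0.      1.    ]]
```

View pics/scene0.png

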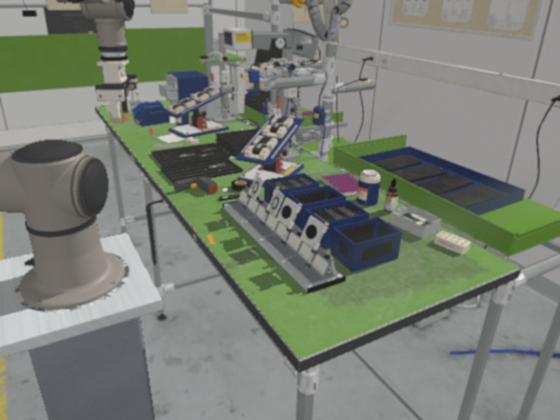

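View pics/top0.png

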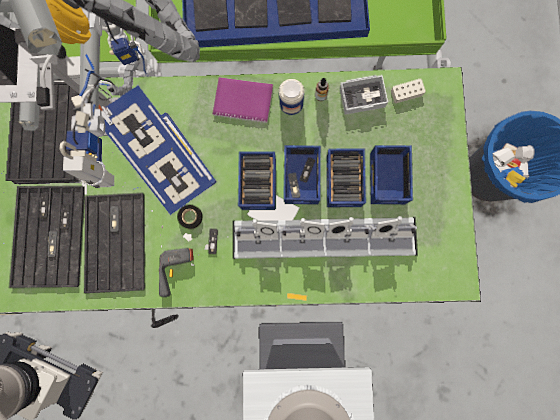

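```bash
python3 - <<'E'
import cv2,numpy as np
a=np.load("top0.npz")["img"][:,:,::-1]; b=np.load("scene0.npz")["img"][:,:,::-1]
cv2.imwrite("pics/t1.png",cv2.resize(a[140:300,225:425],None,fx=3.7,fy=3.7,interpolation=cv2.INTER_CUBIC))
cv2.imwrite("pics/s1.png",cv2.resize(b[160:290,215:405],None,fx=4,fy=4,interpolation=cv2.INTER_CUBIC))
E
```

```text
(no output)
```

View pics/t1.png

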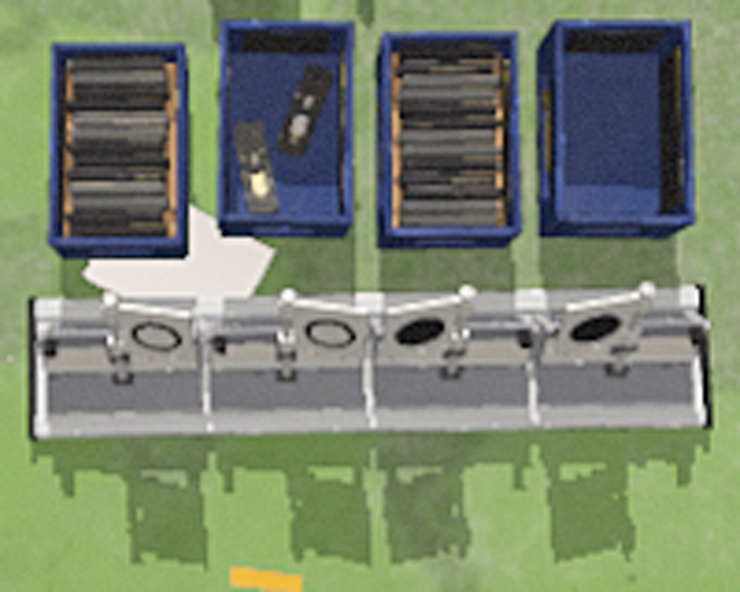

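View pics/s1.png

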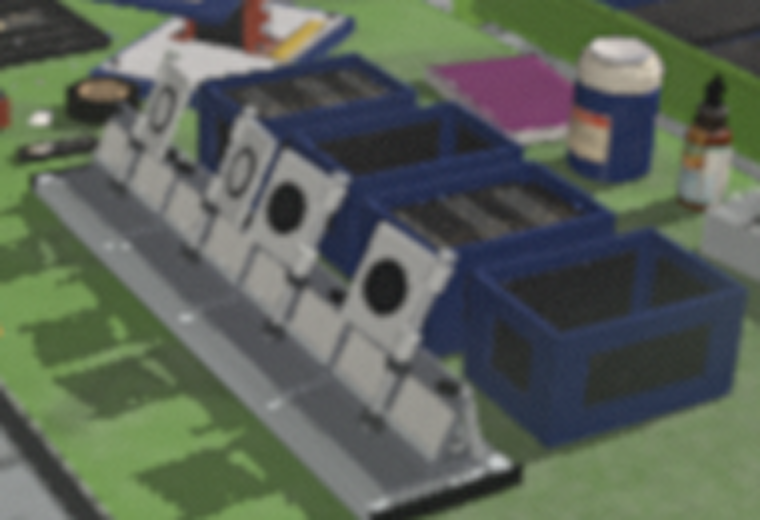

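Left to right, the boxes read: full, two modules, full, empty. The tags read: ring, ring, disc, disc. So the leftmost tag (at about 155,335 in the zoom) and the rightmost tag (at about 595,328) are wrong. Next I'll locate the pins.

```bash
cat > h.py <<'E'
import numpy as np,cv2
def ray(c,px):
    K=c["camera_matrix"];k=float(c["k1"]);T=c["T"]
    d=np.linalg.inv(K)@np.array([px[0],px[1],1.]);r0=np.hypot(d[0],d[1]);r=r0
    for _ in range(20): r=r0/(1+k*r*r)
    s=r/r0; d=np.array([d[0]*s,d[1]*s,1]); return T[:3,3],T[:3,:3]@d
def onz(c,px,z):
    o,d=ray(c,px); return o+d*(z-o[2])/d[2]
def tri(c1,p1,c2,p2):
    o,d=ray(c1,p1);q,e=ray(c2,p2)
    t=np.linalg.lstsq(np.c_[d,-e],q-o,rcond=None)[0]
    a=o+d*t[0];b=q+e*t[1]; return (a+b)/2,np.linalg.norm(a-b)
E
python3 - <<'E'
from h import *
t=dict(np.load("top0.npz"));s=dict(np.load("scene0.npz"))
f=lambda p:(225+(p[0]+.5)/3.7-.5,140+(p[1]+.5)/3.7-.5)
g=lambda p:(215+(p[0]+.5)/4-.5,160+(p[1]+.5)/4-.5)
P=[(110,300),(288,299),(466,294),(646,291)]
for p in P: print("pin top",onz(t,f(p),.1186).round(4))
for n,p in zip(("frontL","frontR"),[(32,437),(706,427)]): print(n,onz(t,f(p),.0).round(4))
# box near rim edges
for p in [(54,254),(186,254),(222,234),(350,234),(380,242),(516,242),(543,232),(691,230)]: print("box",onz(t,f(p),.074).round(4))
for p,q in ((P[3],(446,256)),(P[2],(342,180)),(P[0],(172,60))): print("tri",tri(t,f(p),s,g(q)))
E
```

```text
pin top [0.5112 0.113  0.1186]
pin top [0.5088 0.0014 0.1186]
pin top [ 0.509  -0.1098  0.1186]
pin top [ 0.508  -0.2215  0.1186]
frontL [0.4302 0.1789 0.    ]
frontR [ 0.4256 -0.2868  0.    ]
box [0.5476 0.1533 0.074 ]
box [0.5453 0.0664 0.074 ]
box [0.5579 0.0424 0.074 ]
box [ 0.5556 -0.0418  0.074 ]
box [ 0.5498 -0.0613  0.074 ]
box [ 0.5474 -0.1502  0.074 ]
box [ 0.5535 -0.1681  0.074 ]
box [ 0.5522 -0.2644  0.074 ]
tri (array([ 0.50908099, -0.22235241,  0.11779743]), np.float64(0.0023237516422150066))
tri (array([ 0.51071418, -0.11089173,  0.11644382]), np.float64(0.003241986849443041))
tri (array([0.51220068, 0.11317574, 0.11391924]), np.float64(0.0011169883739889136))
```

Call:
{"api": "jog_arm", "payload": {
  "series": [
    [-1,[-0.02,-0.01,0],[0,0,-0.03]],
    [-1,[-0.05,-0.026,0],[0,0,-0.06]],
    [-1,[-0.085,-0.044,0],[0,0,-0.1]],
    [-1,[-0.12,-0.062,0],[0,0,-0.14]],
    [-1,[-0.155,-0.081,0],[0,0,-0.18]],
    [-1,[-0.19,-0.099,0],[0,0,-0.22]],
    [-1,[-0.225,-0.117,0],[0,0,-0.26]],
    [-1,[-0.26,-0.135,0],[0,0,-0.3]],
    [-1,[-0.295,-0.153,0],[0,0,-0.34]],
    [-1,[-0.33,-0.171,0],[0,0,-0.38]],
    [-1,[-0.355,-0.184,0],[0,0,-0.42]],
    [-1,[-0.37,-0.192,0],[0,0,-0.454]]
  ],
  "squeeze": 5
}}

```text
time: 1.1
tool_pos: [0.48, 0.1342, 0.2263]
tool_rot: [-3.141, -0.0, 3.141]
contact_force: [-0.0, 0.1, 0.2]
opening: 0.0166
```

Call:
{"api": "jog_arm", "payload": {
  "series": [
    [-1,[-0.015,-0.02,0],[0,0,0]],
    [-1,[-0.03,-0.045,0],[0,0,0]],
    [-1,[-0.045,-0.06,0],[0,0,0]],
    [-1,[-0.052,-0.07,0],[0,0,0]],
    [-1,[-0.052,-0.07,0],[0,0,0]],
    [-1,[-0.052,-0.07,0.02],[0,0,0]],
    [-1,[-0.052,-0.07,0.045],[0,0,0]],
    [-1,[-0.052,-0.07,0.065],[0,0,0]],
    [-1,[-0.052,-0.07,0.075],[0,0,0]],
    [-1,[-0.052,-0.07,0.075],[0,0,0]]
  ]
}}

```text
time: 1.93
tool_pos: [0.5285, 0.0681, 0.1496]
tool_rot: [3.141, -0.005, -3.14]
contact_force: [0.8, 0.8, 1.0]
opening: 0.0008
```

```bash
python3 - <<'E'
from cell import status, eyes
import cv2,numpy as np
s=status.observe();print(s["tool_pos"],s["contact_force"],s["opening"])
a=eyes.read_camera("top")["img"][:,:,::-1]; b=eyes.read_camera("scene")["img"][:,:,::-1]
x=cv2.resize(a[130:310,215:425],(790,677)); y=cv2.resize(b[130:290,200:400],(790,632))
cv2.imwrite("pics/t2.png",x[:600]);cv2.imwrite("pics/s2.png",y[:600])
E
```

```text
[0.52849441 0.06809709 0.14959262] [0.80592914 0.79860756 1.0208522 ] 0.0007680794445950895
```

View pics/s2.png

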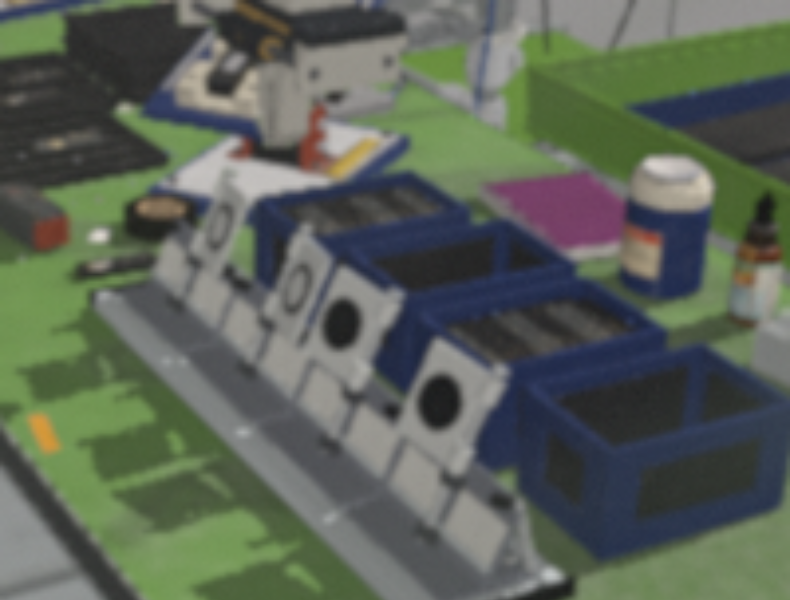

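View pics/t2.png

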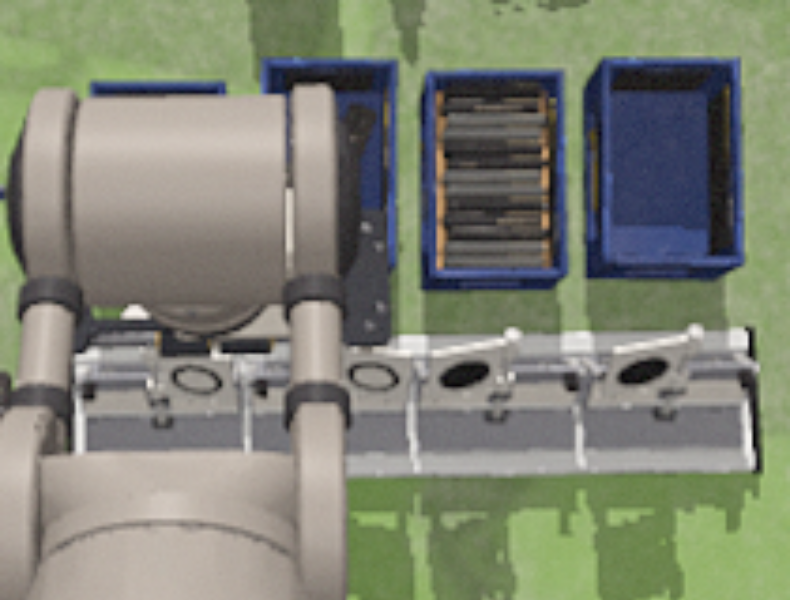

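```bash
python3 - <<'E'
from h import *
s=dict(np.load("scene0.npz"))
for p in ([.5285,.068,.15],[.5285,.068,.3],[.511,.113,.1186]):
    q=np.linalg.inv(s["T"])@np.r_[p,1]; x=q[:2]/q[2]; u=s["camera_matrix"]@np.r_[x,1]; print(u[:2], (u[0]-200)*3.95,(u[1]-130)*3.95)
from cell import eyes,status
c=eyes.read_camera("scene")["img"]; cv2.imwrite("pics/s3.png",c[:,:,::-1]); print(status.observe()["tool_pos"])
E
```

```text
[270.48584755 166.74530434] 278.4190978064627 145.14395212443335
[271.37895625 111.66274109] 281.9468772006629 -72.43217270583744
[257.07242472 173.16169386] 225.43607762708274 170.48869074365882
[0.53104749 0.06760514 0.15291351]
```

View pics/s3.png

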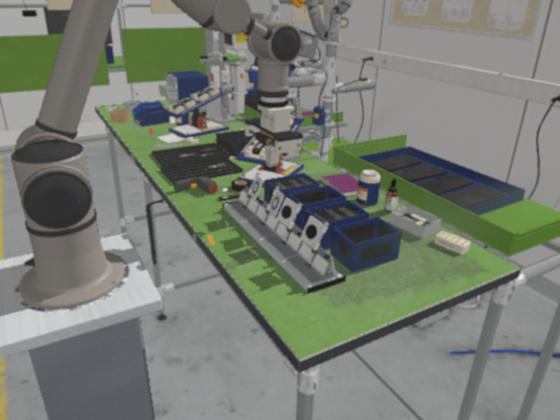

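Call:
{"api": "jog_arm", "payload": {
  "series": [
    [-1,[0,-0.004,0.01],[0,0,0]],
    [-1,[0,-0.004,0.022],[0,0,0]],
    [-1,[0,-0.004,0.034],[0,0,0]],
    [-1,[0,-0.004,0.046],[0,0,0]],
    [-1,[0,-0.004,0.056],[0,0,0]],
    [-1,[0,-0.004,0.061],[0,0,0]],
    [-1,[0,-0.004,0.061],[0,0,0]],
    [-1,[0,-0.004,0.061],[0,0,0]]
  ]
}}

```text
time: 2.75
tool_pos: [0.5308, 0.0631, 0.0909]
tool_rot: [3.142, 0.0, -3.141]
contact_force: [-0.4, 0.5, 0.2]
opening: 0.0002
```

Call:
{"api": "jog_arm", "payload": {
  "series": [
    [-1,[0.005,0,0],[0,0,0]],
    [-1,[0.01,0,0],[0,0,0]],
    [-1,[0.015,0,0],[0,0,0]],
    [-1,[0.02,0,0],[0,0,0]],
    [-1,[0.024,0,0],[0,0,0]],
    [-1,[0.028,0.002,0],[0,0,0]],
    [-1,[0.032,0.004,0],[0,0,0]],
    [-1,[0.036,0.006,0],[0,0,0]],
    [-1,[0.04,0.008,0],[0,0,0]],
    [-1,[0.044,0.01,0],[0,0,0]],
    [-1,[0.048,0.013,0],[0,0,0]],
    [-1,[0.052,0.016,0],[0,0,0]]
  ]
}}

```text
time: 3.75
tool_pos: [0.4781, 0.0794, 0.0907]
tool_rot: [3.142, -0.0, -3.141]
contact_force: [1.0, -0.3, -1.3]
opening: 0.0007
```

```bash
cat > look.py <<'E'
import sys,cv2
from cell import status, eyes
s=status.observe();print(s["time"],s["tool_pos"],s["contact_force"])
n=sys.argv[1]
b=eyes.read_camera("scene")["img"][:,:,::-1]
cv2.imwrite(f"pics/s{n}.png",cv2.resize(b[130:280,200:390],(760,600)))
if len(sys.argv)>2:
    b=eyes.read_camera("top")["img"][:,:,::-1]
    cv2.imwrite(f"pics/t{n}.png",cv2.resize(b[140:290,225:425],(800,600)))
E
python3 look.py 4
```

```text
3.75 [0.47808773 0.07942761 0.09067001] [ 1.0082374  -0.32556332 -1.31255951]
```

View pics/s4.png

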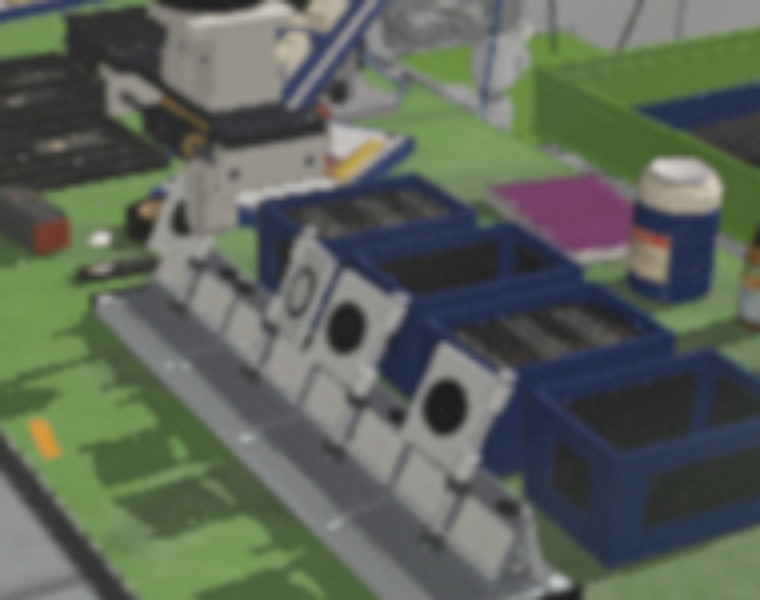

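The leaf at (182,215) is already showing its disc side, so I'll finish the sweep.

Call:
{"api": "jog_arm", "payload": {
  "series": [
    [-1,[0.003,0.004,0],[0,0,0]],
    [-1,[0.005,0.008,0],[0,0,0]],
    [-1,[0.005,0.013,0],[0,0,0]],
    [-1,[0.005,0.018,0],[0,0,0]],
    [-1,[0.005,0.023,0],[0,0,0]],
    [-1,[0.005,0.028,0],[0,0,0]],
    [-1,[0.005,0.032,0],[0,0,0]],
    [-1,[0.005,0.036,0],[0,0,0]],
    [-1,[0.005,0.036,0],[0,0,0]]
  ]
}}

```text
time: 4.55
tool_pos: [0.4735, 0.1159, 0.0907]
tool_rot: [3.141, 0.0, -3.141]
contact_force: [0.1, 0.4, 1.2]
opening: 0.0006
```

```bash
python3 look.py 5
```

```text
4.55 [0.47354776 0.11585512 0.0907055 ] [0.12209313 0.37062078 1.22768218]
```

View pics/s5.png

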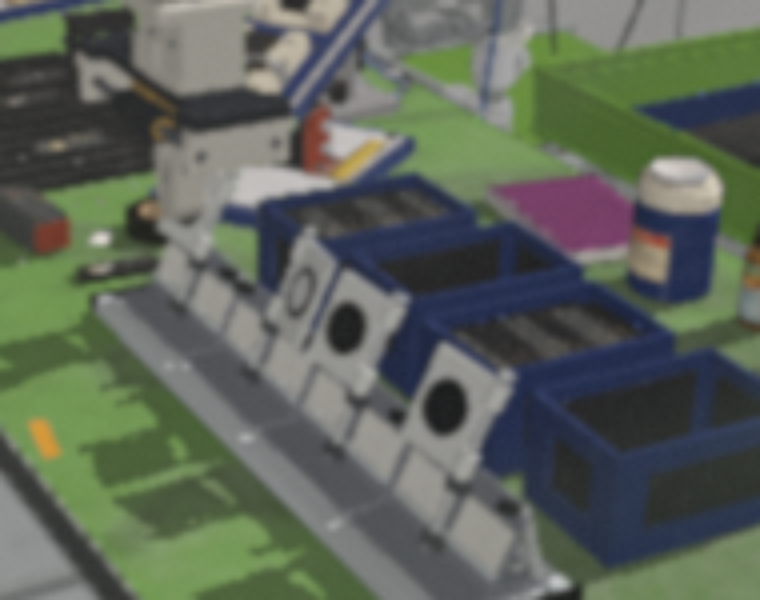

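Call:
{"api": "jog_arm", "payload": {
  "series": [
    [-1,[0.0,0,-0.01],[0,0,0]],
    [-1,[0.0,0,-0.03],[0,0,0]],
    [-1,[0.0,0,-0.05],[0,0,0]],
    [-1,[0.0,0,-0.07],[0,0,0]],
    [-1,[0.0,0,-0.085],[0,0,0]],
    [-1,[0.0,0,-0.085],[0,0,0]],
    [-1,[-0.01,-0.03,-0.085],[0,0,0]],
    [-1,[-0.02,-0.065,-0.085],[0,0,0]],
    [-1,[-0.03,-0.1,-0.085],[0,0,0]],
    [-1,[-0.04,-0.135,-0.085],[0,0,0]],
    [-1,[-0.05,-0.17,-0.085],[0,0,0]],
    [-1,[-0.057,-0.205,-0.085],[0,0,0]]
  ]
}}

```text
time: 5.6
tool_pos: [0.5306, -0.0918, 0.1746]
tool_rot: [3.141, -0.001, 3.142]
contact_force: [1.1, 0.3, 0.6]
opening: 0.0004
```

Call:
{"api": "jog_arm", "payload": {
  "series": [
    [-1,[0,-0.025,0],[0,0,0]],
    [-1,[0,-0.05,0],[0,0,0]],
    [-1,[0,-0.07,0],[0,0,0]],
    [-1,[0,-0.083,0],[0,0,0]],
    [-1,[0,-0.083,0],[0,0,0]],
    [-1,[0,-0.083,0],[0,0,0]]
  ]
}}

```text
time: 6.1
tool_pos: [0.5302, -0.1727, 0.1749]
tool_rot: [3.141, -0.001, 3.141]
contact_force: [0.2, 0.3, -0.3]
opening: 0.0007
```

```bash
python3 look.py 6 1
```

```text
6.1 [ 0.53021511 -0.17268367  0.17493622] [ 0.15169008  0.26874339 -0.28866639]
```

View pics/s6.png

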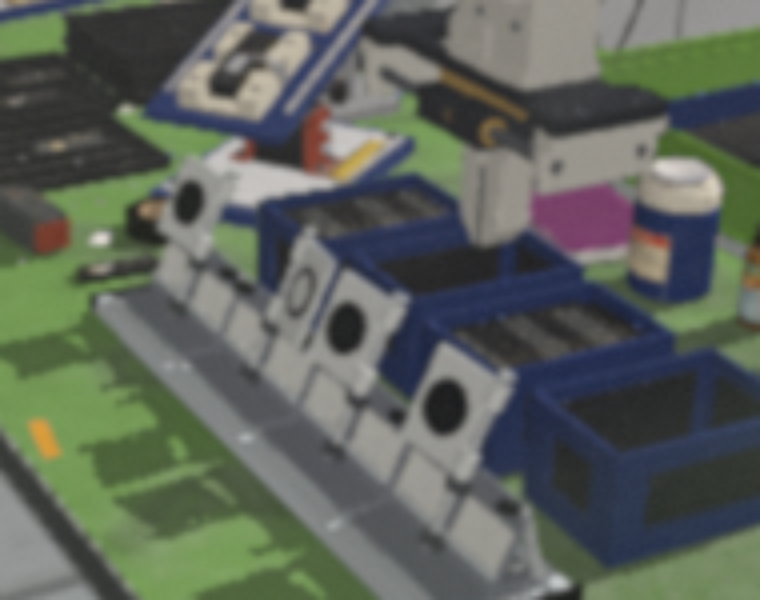

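View pics/t6.png

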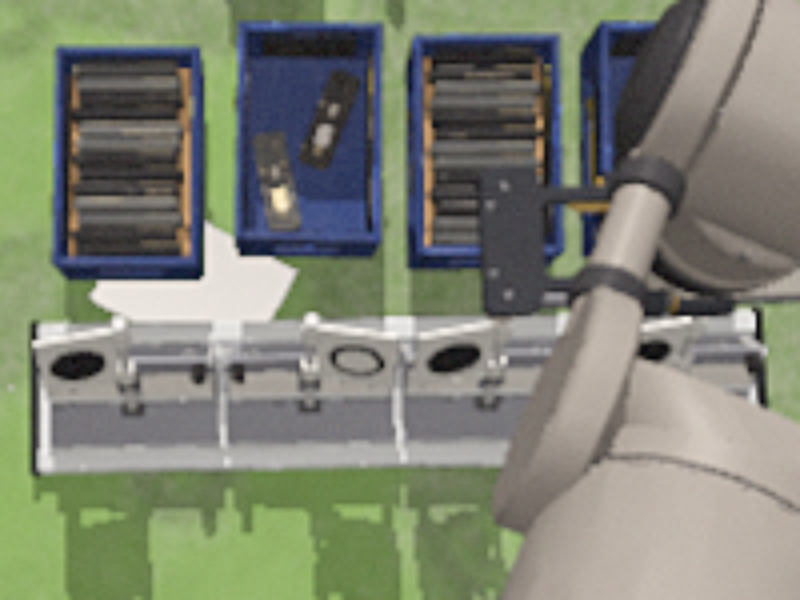

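Tag A now shows its disc, at (188,203) in the scene view and (77,365) in the top view. Next is the rightmost tag.

Call:
{"api": "jog_arm", "payload": {
  "series": [
    [-1,[0,0,0.012],[0,0,0]],
    [-1,[0,0,0.027],[0,0,0]],
    [-1,[0,0,0.042],[0,0,0]],
    [-1,[0,0,0.057],[0,0,0]],
    [-1,[0,0,0.07],[0,0,0]],
    [-1,[0,0,0.08],[0,0,0]],
    [-1,[0,0,0.084],[0,0,0]],
    [-1,[0,0,0.084],[0,0,0]],
    [-1,[0,0,0.084],[0,0,0]]
  ]
}}

```text
time: 6.95
tool_pos: [0.5309, -0.1725, 0.0921]
tool_rot: [-3.141, 0.001, -3.141]
contact_force: [0.4, -0.2, 0.6]
opening: 0.0001
```

Call:
{"api": "jog_arm", "payload": {
  "series": [
    [-1,[0.005,0,0],[0,0,0]],
    [-1,[0.01,0,0],[0,0,0]],
    [-1,[0.015,0,0],[0,0,0]],
    [-1,[0.02,0,0],[0,0,0]],
    [-1,[0.024,0,0],[0,0,0]],
    [-1,[0.028,-0.002,0],[0,0,0]],
    [-1,[0.032,-0.004,0],[0,0,0]],
    [-1,[0.036,-0.006,0],[0,0,0]],
    [-1,[0.04,-0.008,0],[0,0,0]],
    [-1,[0.044,-0.01,0],[0,0,0]],
    [-1,[0.048,-0.013,0],[0,0,0]],
    [-1,[0.053,-0.016,0],[0,0,0]]
  ]
}}

```text
time: 7.95
tool_pos: [0.4773, -0.1892, 0.0917]
tool_rot: [3.142, 0.0, -3.141]
contact_force: [0.6, 0.4, -0.5]
opening: 0.0006
```

Call:
{"api": "jog_arm", "payload": {
  "series": [
    [-1,[0.003,-0.004,0],[0,0,0]],
    [-1,[0.006,-0.008,0],[0,0,0]],
    [-1,[0.006,-0.013,0],[0,0,0]],
    [-1,[0.006,-0.018,0],[0,0,0]],
    [-1,[0.006,-0.023,0],[0,0,0]],
    [-1,[0.006,-0.028,0],[0,0,0]],
    [-1,[0.006,-0.032,0],[0,0,0]],
    [-1,[0.006,-0.036,0],[0,0,0]],
    [-1,[0.006,-0.036,0],[0,0,0]]
  ]
}}

```text
time: 8.7
tool_pos: [0.4717, -0.2257, 0.0917]
tool_rot: [-3.141, 0.0, 3.141]
contact_force: [-0.4, -0.3, 0.8]
opening: 0.0005
```

Call:
{"api": "jog_arm", "payload": {
  "series": [
    [-1,[0.0,0,-0.01],[0,0,0]],
    [-1,[0.0,0,-0.03],[0,0,0]],
    [-1,[0.0,0,-0.05],[0,0,0]],
    [-1,[0.0,0,-0.07],[0,0,0]],
    [-1,[0.0,0,-0.09],[0,0,0]],
    [-1,[0.0,0,-0.11],[0,0,0]],
    [-1,[0.02,0,-0.12],[0,0,0]],
    [-1,[0.045,0,-0.12],[0,0,0]],
    [-1,[0.07,0,-0.12],[0,0,0]],
    [-1,[0.085,0,-0.12],[0,0,0]],
    [-1,[0.085,0,-0.12],[0,0,0]],
    [-1,[0.085,0,-0.12],[0,0,0]]
  ]
}}

```text
time: 9.7
tool_pos: [0.3867, -0.2249, 0.2127]
tool_rot: [-3.141, 0.002, 3.141]
contact_force: [-0.2, -0.3, -0.3]
opening: 0.0003
```

```bash
python3 look.py 7 1
```

```text
9.7 [ 0.38665984 -0.22492524  0.21268731] [-0.21469037 -0.3409659  -0.28406778]
```

View pics/s7.png

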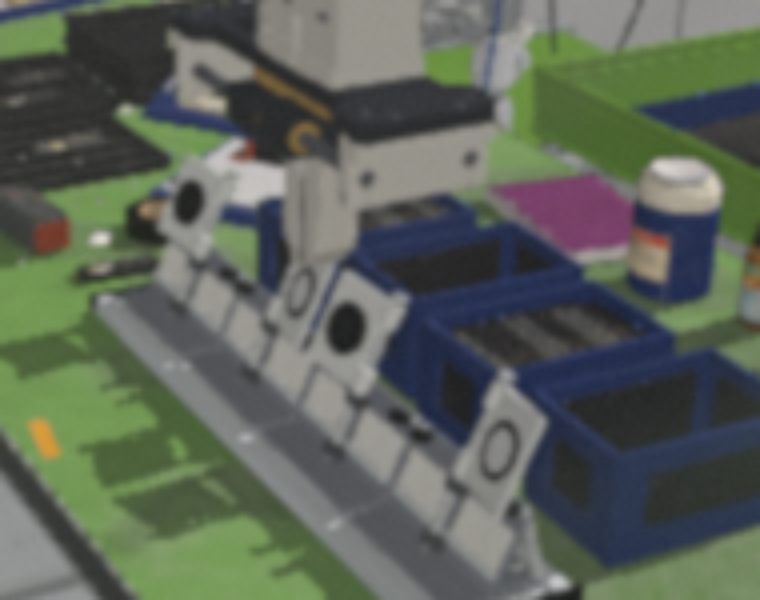

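View pics/t7.png

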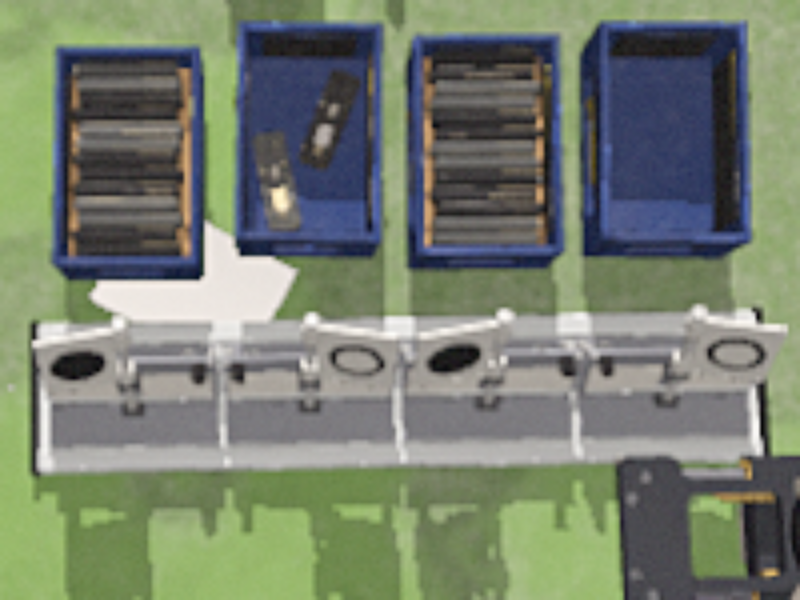

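All four tags are now correct in the top view: disc (77,365), ring (357,360), disc (455,357), ring (737,353). The boxes haven't moved and the arm is clear of everything.

```bash
python3 -c "
from cell import job; print(job.hand_in())"
```

```text
the job is handed in; nothing more can be done
None
```

I turned the two wrong tags over with the shut fingertips and handed the job in; no verdict came back. The leftmost tag (full box) now shows the disc, and the rightmost tag (empty box) now shows the ring. The other two were already right, so I left them alone.

My last pictures, at about 9.7 s, show the tags from left to right as disc, ring, disc and ring. That matches boxes that are full, two modules, full and empty. All four leaves appear to lie on their stops, judged by eye rather than by measuring the angles.

The boxes look unmoved in the top view. I did not measure the scanner, tape roll or spare module afterwards, but the arm never worked near them. The wrist force readings at the end of each move stayed under about 2 N. The arm finished clear of everything, and no check failed or disagreed.

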